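# Load a water meter and click its filter dial to the index pin

### The arm

A 6-joint arm with a two-finger parallel gripper is mounted at the origin on the work surface. World frame = base frame: x ahead of the robot, y to its left, z up, the work surface at z = 0. Lengths are in mm, angles in rad, forces in N, time in s.
With the tool pointing down it reaches from about 325 to 850 mm from the base axis. Payload 15.5 kg.
Tool frame: the origin (TCP) lies midway between the tips of the shut fingers; the grasp point (between the pads) lies 19 mm behind it (hold_point_z is the distance from the TCP to the grasp point, in mm); x points along the fingers, y is the direction in which the jaws open and shut, and the axes are right-handed (so a half turn about x gives the same grasp; the last joint's range is limited). The gripper opens to 91 mm and grips with 3 to 60 N. Pads are 32 mm wide; open, the fingers measure 118 mm over their backs; the gripper's body (76 mm by 178 mm) begins 60 mm behind the grasp point.
Start: joints at [1.006, 0.494, 1.345, -0, 1.302, -0.096], TCP at [282.381, 557.573, 177.115] pointing down, gripper open.
Joint ranges: [-2.91, 2.91], [-0.82, 2.16], [0.22, 2.67], [-1.22, 4.37], [0.12, 2.79], [-3.08, 3.08]. Speed limits (rad/s): [1.89, 1.89, 2.57, 3.01, 3.01, 3.01].

### API

Orientations are given as a rotation vector (axis times angle).
In Python, from workcell import read_state, grab_frame, calibration, sign_off, hold_point_z gives the robot as it stands. The module is installed in compiled form; this text tells all that it offers.
- The arm moves only by the tool apply_moves, never from a script. Its argument "increments" is a list of rows, each a list of 4 numbers: the shift along the tool's x, y, z scaled (see below), then the turn about the tool's x scaled (see below). A call has 1 to 5 rows; each row shifts and turns the pose as measured when the row begins, along the tool's axes as they then stand; what a row does not reach is not made up. The controller multiplies each number of a shift by 7.5 cm and each number of a turn by 0.5 rad. A row lasts 1/8 s, in which the tool goes at most 62.5 mm and 10.7 degrees, less where a joint would pass 70% of its speed; a pose out of reach is approached as far as the arm can. A call with a number of a shift or a turn outside -1 to 1 is refused whole. A call with a gripper value outside its range is refused whole. "hand" is the opening, from -1 (shut) to 1 (fully open), so that 0 is half open, set as the call begins (left out, the last holds). The fingers move at their own pace and stop on an object; "squeeze" is the grip in N (left out, the last holds). Time passes only in rows, so rows that do not move let the fingers close. It gives the time, the measured TCP pose, the force and the opening at its end, in the units of the state.
- read_state(): the state, without advancing time (a new reading comes with each control period).
- grab_frame(name): name is "side" or "top" or "wrist"; returns (picture, depth): 400x640x3 uint8, red, green, blue; 400x640 float32, mm along the optical axis (not along the pixel's ray), 0 where there is no reading.
- calibration(name): a dict with "mtx" (3x3 intrinsics, pixels), "dist_coeffs" ([k1, k2, p1, p2, k3] as OpenCV has them; the pictures are not rectified), "rvec" (rotation vector, rad) and "tvec" (3), from world to camera coordinates, as OpenCV has them. Camera axes: x right, y down, z forward; pixel columns grow to the right and rows downward; lengths in mm; the calibration is good to about 2 mm. A picture is of the moment at which its call begins: read the wrist's pose just before it. calibration takes no time and is no camera call; for the wrist camera it gives the pose at the moment of the call.
- sign_off(): hands the job in, once; it reports no verdict.
The state is a dict: "t": time; "joints": joint angles; "dq": joint speeds; "effort": joint torques, N m; "position": TCP position; "eef_rot": TCP orientation; "ft_force": force on the tool from outside, world axes, zero at the start; "torque": the same for the moment, N m; "width": opening from 0.0 (shut) to 1.0 (fully open).
Only numpy, scipy, OpenCV 4.12 (cv2) and the standard library are available. Lean on these libraries where they do the work, as an engineer would, in place of code of your own. Each camera call takes 0.05 s, during which the arm holds its last target. There are 200 camera calls.

### The job

Stand the stoppered sample vial in the round well of the water meter, gently and right down to the bottom. Then press the meter's filter dial down against its spring, without forcing it onto its bottom stop, and while it is held down (up, it is locked) click it clockwise the three, four or five steps that bring its pointer to the tall pin, never a click too far. Let the dial spring back up and lock there, and leave the vial seated and everything else on the table as it was.

Things in the scene. Friction and masses are not known exactly. Their poses are not given: they have to be found in the camera images.
- meter: Fixed grey plastic water meter, 140 (x) x 250 (y) x 50 mm high, standing on the table. Origin: centre of its underside; z up; seen along its x axis the well is on the left (+y), the dial on the right (-y). Its position and yaw vary; it does not move.
- well_mouth (a point): Centre of the mouth of the meter's round sample well, level with the meter's top (50 mm above the table), at (0, 85) mm in the meter's frame. The well is 27 mm wide with a 3 mm chamfer and 42 mm deep, so its floor is 8 mm above the table.
- vial_center (a point): Centre, half-way up, of the stoppered amber glass sample vial standing loose and upright on the table: 72 mm high, about 40 g; glass 24 mm in diameter for the lower 48 mm, then a white stopper 25 mm in diameter. Seated, 30 mm of it stands out of the well (all the stopper and a little glass).
- vial_foot (a point): Centre of the vial's underside, 36 mm below its centre.
- vial: The same vial; origin at the centre of its underside.
- dial_grip (a point): On the upright grip bar of the black filter dial, on the dial's axis ((0, -45) mm in the meter's frame), 87 to 93 mm above the table at first. Its x axis runs along the bar to the pointer. The bar is 44 mm long (x), 14 mm thick (y), 32 mm high; its top is 13 mm above this point, the round skirt's upper face (48 mm wide) 17 mm below. Hold it across the 14 mm.
- dial_cap: The dial's cap (bar, skirt and pointer in one); origin on its axis, 43 mm below the grip point, x towards the pointer. It moves down as it is pressed: first up to 6 mm of loose play (how much is left varies; about 1 N; it stays where it is left), then the spring gives with it.
- dial_tip (a point): Tip of the dial's pointer, a thin fin on the skirt, 38 mm from the dial's axis and 20 mm below the grip point.
- dial (a joint): Turn of the dial in rad, clockwise from above, 0 at the start. It clicks at every 30 degrees (0.524 rad; about 0.14 N m to get over a click: hold it firmly, 20 to 40 N), and draws itself to the nearest click. It ends at 6 clicks, and does not go back beyond 0. A tick on the meter's top marks each click.
- dial_core (a joint): How far the dial's spring is pressed in, m (without the cap's play). 0: up, locked, wiggles 5 degrees. Above 0.0025 (9 N): free to turn. Above 0.0052 (14.4 N): forced; bottom stop 0.0065. About 11 or 12 N is right. The spring takes 4 N at once, then 2 N per mm. Let go, it springs up and locks at its click.
- pin_tall_top (a point): Top centre of the tall steel index pin, 10 mm in diameter and 14 mm high, standing on the meter's top 46 mm from the dial's axis. It stands beside the third, fourth or fifth click clockwise from where the pointer starts. Two pins of the same kind but only 5 mm high stand at the other two. With the pointer at the pin, pointer tip and pin axis are 8 mm apart.
- cup_a: Bystander, loose: small white paper cup, 52 mm wide, 55 mm high. Origin: centre of its underside. Leave it alone.
- cup_b: Bystander, loose: small white paper cup, 52 mm wide, 55 mm high. Origin: centre of its underside. Leave it alone.
- cup_c: Bystander, loose: small white paper cup, 52 mm wide, 55 mm high. Origin: centre of its underside. Leave it alone.
- green_cup: Bystander, loose: green paper cup with a black spoon in it, 84 mm wide, 110 mm high (spoon 150 mm). Origin: centre of its underside. Leave it alone.
- swab_cup: Bystander, loose: white cup of cotton swabs, 60 mm wide, 60 mm high (swabs 80 mm). Origin: centre of its underside. Leave it alone.
- tub: Bystander, loose: clear plastic tub with brown contents, 150 x 150 x 85 mm. Origin: centre of its underside. Leave it alone.
- tumbler: Bystander, loose: pale pink drinking tumbler with straw, 95 mm wide, 235 mm high (straw 290 mm). Origin: centre of its underside. Leave it alone.
- pen: Bystander, loose: blue pen, 130 mm long, lying flat. Origin: centre of its underside. Leave it alone.
Mind the look-alikes: they are no part of the job. Of the things that look like the vial, take the one that is farthest to the robot's right at the start.

How it is judged:
By the outcome, as a careful person would: the job done as asked, in the order asked, and still so for the second after the job is handed in, with the robot touching nothing.
It also fails if it takes over 69 s, if anything falls off the work surface, if the arm or the gripper's body presses on something with over 40 N, if the wrist force passes 120 N, or if a joint passes its speed limit or range.

## Working session

There is one attempt and no reset: what is moved stays moved. The work goes in short steps, Python scripts to look and compute and a tool call to move; the robot and the scene stay as the last step left them, time stands still between calls to the robot, and variables do not carry over. Pictures are saved under pics/ and viewed, about 8 in all and at most 12, crops included, and the job is handed in when it is done.

Besides the shell and the picture viewer there is one more tool, called after "Request:" as name([rows], argument=value, ...), one row to a line, values as JSON. apply_moves: Moves the arm, as the interface text tells. Shifts and turns lie within -1 to 1; 1 stands for 7.5 cm of shift or 0.5 rad of turn. Its arguments: {"type":"object","properties":{"increments":{"type":"array","items":{"type":"array","items":{"type":"number","minimum":-1,"maximum":1}}},"hand":{"type":"number"},"squeeze":{"type":"number"}},"required":["increments"]}

```bash
mkdir -p pics; cat > h.py <<'E'
import numpy as np,cv2
from workcell import *
def snap(n,f):
    c=calibration(n); p,d=grab_frame(n); cv2.imwrite('pics/'+f+'.png',p[:,:,::-1]); np.savez('pics/'+f+'.npz',p=p,d=d,**{k:np.array(v,float) for k,v in c.items()}); return c,p,d
def load(f): 
    z=np.load('pics/'+f+'.npz'); return z,z['p'],z['d']
def ray(c,uv):
    R=cv2.Rodrigues(np.array(c['rvec'],float))[0]; t=np.array(c['tvec'],float).ravel()
    q=cv2.undistortPoints(np.array(uv,float).reshape(-1,1,2),np.array(c['mtx'],float),np.array(c['dist_coeffs'],float)).reshape(-1,2)
    v=np.c_[q,np.ones(len(q))]@R; return -R.T@t,v,R,t
def onplane(c,uv,z):
    o,v,_,_=ray(c,uv); return o+v*((z-o[2])/v[:,2])[:,None]
def bydepth(c,uv,d):
    o,v,_,_=ray(c,uv); return o+v*np.array(d,float).reshape(-1,1)
def proj(c,P): return cv2.projectPoints(np.array(P,float).reshape(-1,1,3),np.array(c['rvec'],float),np.array(c['tvec'],float),np.array(c['mtx'],float),np.array(c['dist_coeffs'],float))[0].reshape(-1,2)
E
python3 - <<'E'
from h import *
s=read_state(); print(s, hold_point_z if not callable(hold_point_z) else hold_point_z())
for n in('top','side','wrist'):
    c,p,d=snap(n,n+'0'); o,v,_,_=ray(c,[[320,200]]); print(n,o.round(),v.round(2))
E
```

```text
{'t': 0.0, 'joints': array([ 1.00645972e+00,  4.94206664e-01,  1.34614220e+00,  2.19024634e-05,
        1.30247493e+00, -9.55261806e-02]), 'dq': array([-0.00141929,  0.00082787, -0.00115255, -0.00011149,  0.00034006,
        0.00075095]), 'effort': array([-2.76638122e-03, -8.78818274e+01, -3.81858194e+01,  7.02898577e-02,
        5.31789882e-02, -7.91855814e-05]), 'position': array([282.16753017, 557.20457145, 176.51993432]), 'eef_rot': array([ 0.36670072,  1.53977931, -0.36853337]), 'ft_force': array([-0.09441675,  0.26936143, -0.12515048]), 'torque': array([-0.02846732,  0.02114221,  0.01214616]), 'width': 1.00271036438945} 18.8
top [ 357.   52. 1609.] [[ 0.17  0.03 -0.98]]
side [ 440.  948. 1067.] [[ 0.11 -0.65 -0.75]]
wrist [218. 591. 384.] [[ 0.23 -0.1  -0.97]]
```

View pics/top0.png

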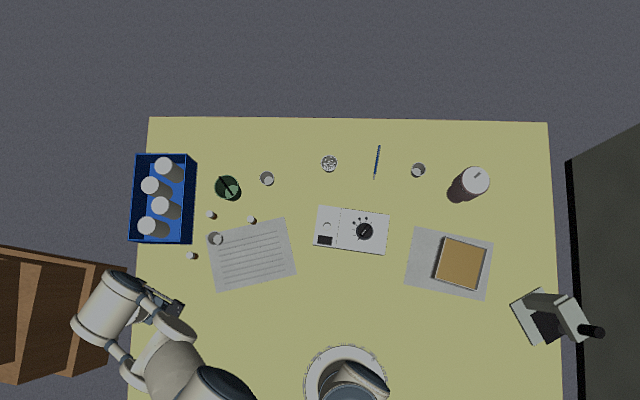

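View pics/side0.png

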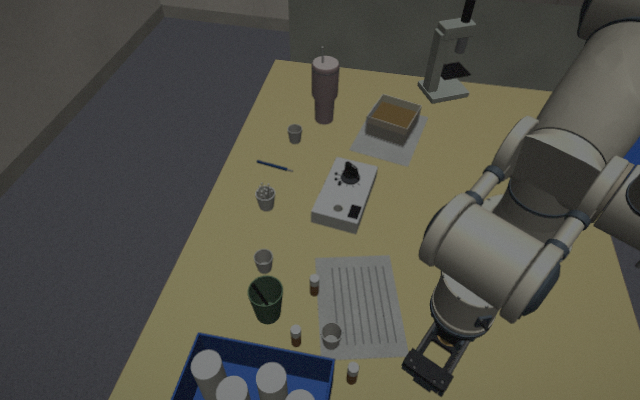

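Top view: the meter is at about (351,230), with the dial at (364,231). The vial-like candidates are at (251,220), (211,215) and (192,256) in top, and (314,283), (296,335) and (352,372) in side. The robot's right is image right in top, so (251,220) should be the vial. I'll measure and confirm in a crop.

```bash
python3 - <<'E'
from h import *
c,p,d=load('top0'); 
for uv in [(251,220),(211,215),(192,256)]: print('v',onplane(c,[uv],72).round()[0], d[uv[1],uv[0]])
print('dial',onplane(c,[(364,231)],100).round(), 'corners z50',onplane(c,[(317,205),(390,213),(385,255),(313,246)],50).round())
cs,ps,ds=load('side0')
for uv in [(314,277),(296,330),(352,367)]: print('s',onplane(cs,[uv],72).round()[0])
a=cv2.resize(p[195:275,180:300],None,fx=5,fy=5,interpolation=2)   #600x400
b=cv2.resize(ps[150:240,305:395],None,fx=4.45,fy=4.45,interpolation=2)[:400]
b=cv2.resize(ps[255:385,280:380],(300,390),interpolation=2)
e=cv2.resize(p[198:262,306:396],(450,320),interpolation=2); f=cv2.resize(ps[150:240,305:395],(320,320),interpolation=2)
im=np.zeros((600,800,3),np.uint8); a=cv2.resize(p[195:275,180:300],(420,280),interpolation=2); im[:280,:420]=a; b=cv2.resize(ps[255:385,280:380],(215,280),interpolation=2); im[:280,430:645]=b; im[280:,:450]=e; im[280:,460:780]=f
cv2.imwrite('pics/crop1.png',im[:,:,::-1])
E
```

```text
v [553. 330.  72.] 1553.4973
v [568. 469.  72.] 1553.9414
v [427. 526.  72.] 1536.3497
dial [[518. -53. 100.]] corners z50 [[ 612.  107.   50.]
 [ 587. -146.   50.]
 [ 443. -128.   50.]
 [ 470.  118.   50.]]
s [558. 333.  72.]
s [571. 480.  72.]
s [432. 538.  72.]
```

View pics/crop1.png

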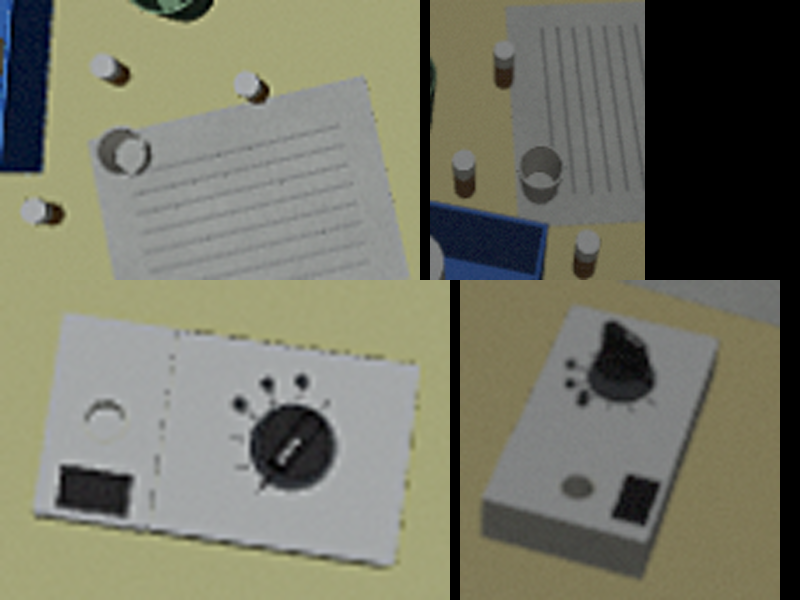

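Crop: the vial nearest the meter (top 251,220, amber with a white stopper) is the rightmost and fits the description. The pointer is at lower left, with the pins clockwise at upper left. Next I work out the tool axes and the transit.

```bash
cat >> h.py <<'E'
from scipy.spatial.transform import Rotation as Rn
def rel(target,s=None):
    s=s or read_state(); R=Rn.from_rotvec(s['eef_rot']).as_matrix(); return R.T@(np.array(target)-s['position'])/75, R
E
python3 - <<'E'
from h import *
r,R=rel([555,331,177]); print(r.round(3)); print(R.round(3))
c,p,d=load('top0'); print(onplane(c,[(228,187),(267,178)],80).round())
m=np.array([528,-12]); 
a=np.array([[612,107],[587,-146],[443,-128],[470,118]]);print(a.mean(0))
E
```

```text
[-4.000e-03 -1.049e+00  4.608e+00]
[[-0.001  0.452  0.892]
 [-0.001  0.892 -0.452]
 [-1.    -0.001 -0.   ]]
[[665. 413.  80.]
 [698. 280.  80.]]
[528.   -12.25]
```

Request:
apply_moves([
  [0,-0.18,0.8,0],
  [0,-0.18,0.8,0],
  [0,-0.18,0.8,0],
  [0,-0.18,0.8,0],
  [0,-0.18,0.8,0],
], hand=0.2, squeeze=15)

```text
t: 0.78
position: [521.7, 360.0, 175.6]
eef_rot: [0.361, 1.542, -0.363]
ft_force: [1.1, 1.0, 0.1]
width: 0.6
```

Request:
apply_moves([
  [0,0,0,-0.36],
  [0,0,0,-0.36],
  [0,0,0,-0.22],
  [0,0,0,0],
])

```text
t: 1.27
position: [525.4, 355.4, 174.2]
eef_rot: [-0.014, 1.574, 0.01]
ft_force: [-0.5, -0.8, 1.0]
width: 0.598
```

```bash
python3 - <<'E'
from h import *
s=read_state(); r,R=rel([555,331,177]); print(s['t'],s['position'],r.round(3)); print(R.round(3))
c,p,d=snap('wrist','w1'); print(proj(c,[[555,331,72],[555,331,0]]),proj(c,s['position']))
E
```

```text
1.275 [525.38808001 355.41380226 174.16186468] [-0.038 -0.331  0.39 ]
[[-0.003 -0.015  1.   ]
 [-0.002  1.     0.015]
 [-1.    -0.002 -0.003]]
[[292.46764476 216.36117407]
 [296.48435157 200.61544743]] [[313.26000437 220.98968085]]
```

View pics/w1.png

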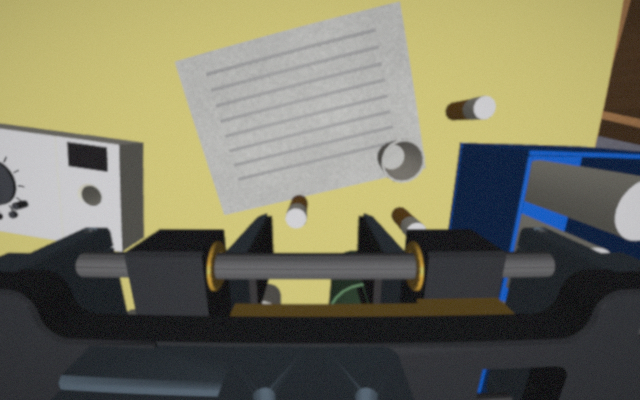

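The wrist view shows the stopper at about (297,213), right between the fingers' line, and the meter's well at (91,195).

```bash
python3 - <<'E'
from h import *
c,p,d=load('w1')
g=p[185:235,275:315].astype(int); m=(g.min(2)>150)&(g.max(2)-g.min(2)<30)
n,l,st,ce=cv2.connectedComponentsWithStats(m.astype(np.uint8)); i=1+np.argmax(st[1:,4]); print(st[i],ce[i]+[275,185])
uv=ce[i]+[275,185]; D=d[int(uv[1]),int(uv[0])]; print(D,onplane(c,[uv],72),bydepth(c,[uv],[D]))
v,_=rel(onplane(c,[uv],72)[0]*[1,1,0]+[0,0,47.5]); print(v.round(3))
print('well',onplane(c,[(91,195)],50), bydepth(c,[(91,195-14)],[d[181,91]]))
E
```

```text
[  0   0  40  18 504] [291.90079365 191.1765873 ]
390.43857 [[525.06700812 330.51059264  72.        ]] [[541.30301632 324.67498902   0.73159946]]
[ 1.69  -0.329 -0.003]
well [[538.54853038  75.6025369   50.        ]] [[520.65653991  78.93330611  49.9724072 ]]
```

```bash
cat >> h.py <<'E'
def cloud(c,d,box):
    x0,y0,x1,y1=box; u,v=np.meshgrid(np.arange(x0,x1),np.arange(y0,y1)); uv=np.c_[u.ravel(),v.ravel()]; D=d[y0:y1,x0:x1].ravel(); k=D>0
    return uv[k],bydepth(c,uv[k],D[k])
E
python3 - <<'E'
from h import *
c,p,d=load('w1')
uv,P=cloud(c,d,(270,190,325,240)); k=(P[:,2]>62)&(P[:,2]<82); print(k.sum(),np.median(P[k],0),P[k].min(0),P[k].max(0),uv[k].mean(0))
q=np.median(P[k][:,2]); C,r=cv2.minEnclosingCircle(P[k][:,:2].astype(np.float32)); print(C,r)
v,_=rel([*C,47.5]); print(v.round(3))
E
```

```text
371 [555.62193794 333.9326839   71.49309027] [544.40641021 322.18385288  62.09284087] [568.44701158 345.5459458   73.75385922] [295.33692722 216.69002695]
(556.7816162109375, 334.1210632324219) 12.464312553405762
[ 1.689 -0.286  0.42 ]
```

Request:
apply_moves([
  [0,-0.286,0.42,0],
  [0,0,0,0],
])

```text
t: 1.58
position: [557.5, 334.4, 174.0]
eef_rot: [-0.008, 1.574, 0.005]
ft_force: [-0.4, 0.9, 0.1]
width: 0.597
```

```bash
python3 -c "
from h import *
v,_=rel([556.5,334,47.5]); print(v.round(3))"
```

```text
[ 1.687e+00 -1.000e-03 -8.000e-03]
```

Request:
apply_moves([
  [0.7,0,0,0],
  [0.6,0,0,0],
  [0.3,0,0,0],
  [0,0,0,0],
])

```text
t: 2.08
position: [556.1, 335.8, 51.6]
eef_rot: [-0.001, 1.573, -0.001]
ft_force: [0.7, -1.1, 0.2]
width: 0.6
```

```bash
python3 -c "
from h import *
v,_=rel([556.5,334,47.5]); print(v.round(3))"
```

```text
[ 0.055 -0.023  0.005]
```

Request:
apply_moves([
  [0.055,-0.022,0.005,0],
  [0,0,0,0],
])

```text
t: 2.33
position: [557.0, 334.9, 49.2]
eef_rot: [0.001, 1.571, -0.001]
ft_force: [0.2, -0.4, -0.2]
width: 0.601
```

Request:
apply_moves([
  [0,0,0,0],
  [0,0,0,0],
  [0,0,0,0],
  [0,0,0,0],
  [0,0,0,0],
], hand=-1, squeeze=15)

```text
t: 2.95
position: [558.1, 335.4, 51.3]
eef_rot: [0.003, 1.568, -0.0]
ft_force: [-0.2, -1.2, -0.2]
width: 0.08
```

A width of 0.08 is under the vial's 25 mm, so the grasp missed or slipped. I'll look.

```bash
python3 - <<'E'
from h import *
s=read_state(); print(s['width'],s['position'],s['ft_force'])
c,p,d=snap('wrist','w2'); cs,ps,ds=snap('side','s2')
im=np.zeros((400,800,3),np.uint8); im[:,:400]=p[:,100:500]; im[:,400:]=cv2.resize(ps[235:335,260:360],(400,400),interpolation=2)
cv2.imwrite('pics/c2.png',im[:,:,::-1]); print(proj(c,s['position']))
E
```

```text
0.0801325606916703 [558.145778   335.43619341  51.33108369] [-0.22346391 -1.19152346 -0.2103815 ]
[[313.2952733  221.02207623]]
```

View pics/c2.png

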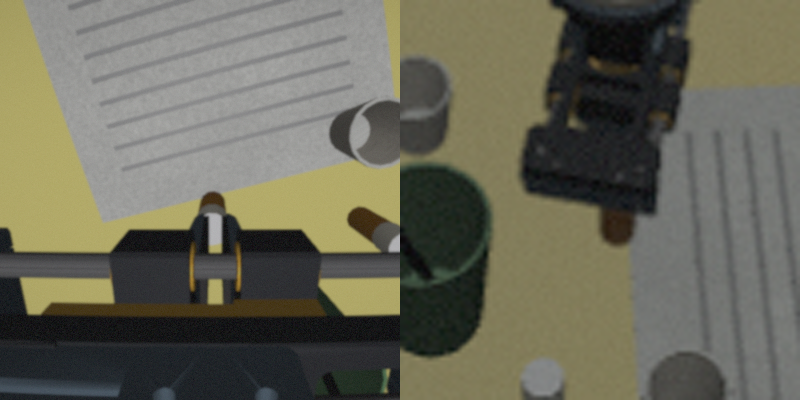

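The vial stands upright between the fingers, so the width reading may simply not be linear. I'll test it with a small lift.

Request:
apply_moves([
  [-0.3,0,0,0],
  [-0.4,0,0,0],
  [0,0,0,0],
])

```text
t: 3.42
position: [557.7, 335.2, 104.7]
eef_rot: [0.002, 1.569, -0.001]
ft_force: [0.5, 0.0, -0.9]
width: 0.004
```

```bash
python3 - <<'E'
from h import *
s=read_state(); print(s['width'],s['position'],s['ft_force'])
c,p,d=snap('wrist','w3'); cs,ps,ds=snap('side','s3')
im=np.zeros((400,800,3),np.uint8); im[:,:400]=cv2.resize(p[160:280,250:370],(400,400),interpolation=2); im[:,400:]=cv2.resize(ps[235:335,260:360],(400,400),interpolation=2)
cv2.imwrite('pics/c3.png',im[:,:,::-1])
E
```

```text
0.004497769878797335 [557.67160127 335.15702616 104.65524478] [ 0.51692493  0.03445622 -0.86897824]
```

View pics/c3.png

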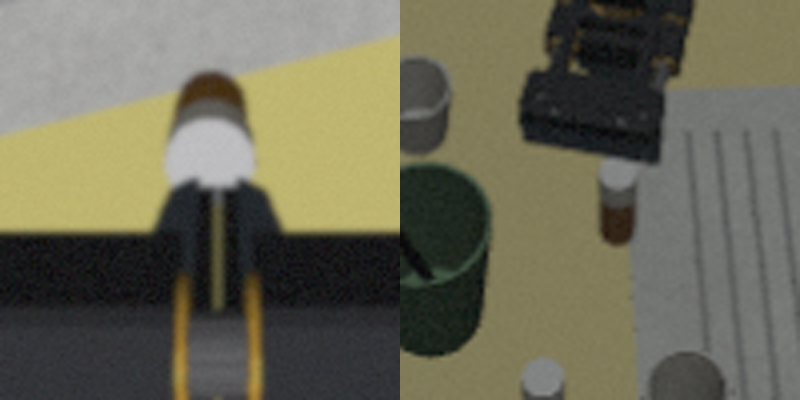

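Missed. The vial still stands, nearer the robot than the fingers. I'll measure where it is now.

```bash
python3 - <<'E'
from h import *
c,p,d=load('w3')
uv,P=cloud(c,d,(285,175,335,220)); 
for z0,z1 in((66,80),(40,66),(20,40)):
    k=(P[:,2]>z0)&(P[:,2]<z1); print(k.sum(),np.median(P[k],0),P[k].min(0),P[k].max(0))
uv,P=cloud(c,d,(270,180,370,320)); k=P[:,2]>85; print('fing',P[k].min(0),P[k].max(0), uv[k].min(0))
print(read_state()['position'],proj(c,read_state()['position']))
cs,ps,ds=load('s3'); uv,P=cloud(cs,ds,(305,260,325,300)); k=(P[:,2]>64)&(P[:,2]<80);print('side',k.sum(),np.median(P[k],0),P[k].min(0),P[k].max(0))
cs,ps,ds=load('side0'); uv,P=cloud(cs,ds,(305,260,325,300)); k=(P[:,2]>64)&(P[:,2]<80);print('side0',k.sum(),np.median(P[k],0),P[k].min(0),P[k].max(0))
E
```

```text
499 [554.38944539 333.96433728  71.58374548] [544.63700864 322.23412672  66.03737602] [567.45951395 345.67728959  73.69054757]
123 [546.33819151 333.90578268  55.09240791] [544.53359475 322.52046614  40.25484922] [552.43021504 345.29884021  65.98690009]
80 [546.62458384 334.63123089  30.39565597] [544.88057777 322.13353936  20.69943317] [555.41623557 345.00236261  39.77660799]
fing [518.0227566  321.36151722 140.90831335] [567.2689844  354.24599643 255.15767225] [270 213]
[556.30471043 334.51550146 102.3420861 ] [[312.44456307 218.40586155]]
side 70 [558.17510831 336.80322518  70.1021846 ] [546.72904062 324.92914368  65.02197767] [570.39673421 349.93978767  73.14180418]
side0 76 [558.34567539 337.46366659  70.27493467] [546.38942645 324.27636585  64.77916508] [570.86532983 349.81369829  75.34756034]
```

```bash
python3 - <<'E'
from h import *
c,p,d=load('w3'); o,v,_,_=ray(c,[[313,221]]); print(o.round(1),v.round(3))
for r in range(205,262,4): print(r,[(int(d[r,u]), bydepth(c,[(u,r)],[d[r,u]])[0].round().astype(int).tolist()) for u in (300,306,314,322,328)])
c,p,d=load('w2')
for r in range(195,262,6): print(r,[(int(d[r,u]), bydepth(c,[(u,r)],[d[r,u]])[0].round().astype(int).tolist()) for u in (298,306,314,322,332)])
E
```

```text
[485.9 336.2 311.8] [[ 0.328 -0.005 -0.948]]
205 [(250, [554, 323, 71]), (250, [554, 329, 70]), (249, [554, 336, 72]), (249, [554, 343, 72]), (324, [574, 352, 0])]
209 [(250, [558, 323, 71]), (249, [558, 329, 72]), (251, [558, 336, 71]), (251, [558, 343, 71]), (325, [579, 352, 0])]
213 [(251, [562, 323, 72]), (250, [561, 329, 73]), (251, [561, 336, 72]), (178, [539, 341, 142]), (327, [584, 352, -1])]
217 [(171, [540, 327, 149]), (171, [540, 331, 149]), (251, [565, 336, 72]), (170, [539, 341, 150]), (170, [540, 344, 150])]
221 [(163, [540, 328, 157]), (164, [540, 331, 156]), (329, [594, 336, 0]), (164, [540, 341, 156]), (163, [540, 344, 157])]
225 [(157, [540, 328, 163]), (156, [539, 331, 164]), (331, [599, 336, -1]), (157, [540, 340, 163]), (156, [540, 344, 164])]
229 [(92, [519, 331, 225]), (150, [539, 332, 171]), (332, [604, 335, 0]), (150, [540, 340, 170]), (92, [519, 341, 225])]
233 [(87, [518, 332, 230]), (144, [539, 332, 176]), (333, [609, 335, 0]), (145, [540, 340, 176]), (89, [519, 340, 228])]
237 [(84, [518, 332, 233]), (140, [540, 332, 181]), (334, [614, 335, 0]), (139, [54
[... 1515 characters left out ...]
 [541, 332, 116]), (199, [559, 336, 71]), (151, [541, 340, 116]), (147, [540, 346, 120])]
237 [(140, [540, 328, 128]), (143, [541, 332, 125]), (200, [563, 336, 72]), (142, [541, 340, 125]), (139, [540, 345, 128])]
243 [(132, [540, 329, 136]), (137, [542, 332, 131]), (202, [568, 336, 70]), (144, [545, 340, 124]), (132, [540, 345, 136])]
249 [(126, [540, 329, 142]), (129, [541, 332, 139]), (280, [606, 336, 0]), (143, [547, 340, 126]), (125, [540, 344, 143])]
255 [(85, [524, 331, 180]), (83, [524, 334, 182]), (83, [523, 336, 182]), (84, [524, 339, 181]), (85, [524, 342, 180])]
261 [(83, [525, 331, 182]), (82, [525, 334, 183]), (82, [525, 336, 183]), (83, [525, 339, 183]), (83, [525, 342, 182])]
```

The fingers do not reach as far as reported: their visible tips end about 36 mm above the reported TCP, so they closed above the stopper without touching it. I'll check this with the fingers open (w1), at the start, and in the top and side views.

```bash
python3 - <<'E'
from h import *
for f,zt in(('w1',174.2),('wrist0',176.5),('w2',51.3),('w3',104.65)):
    c,p,d=load(f); uv,P=cloud(c,d,(120,150,500,225))
    R=cv2.Rodrigues(c['rvec'])[0]; o=(-R.T@c['tvec'].reshape(3)); D=d[uv[:,1],uv[:,0]]
    k=(D<190); print(f,o[2]-zt,k.sum()); 
    for u0 in np.unique(uv[k][:,0])[::8]:
        j=k&(uv[:,0]==u0); i=np.argmin(uv[j][:,1]); print('   ',uv[j][i],(P[j][i]-[0,0,zt]).round(1),end='')
    print()
E
```

```text
w1 207.4554479163417 363
    [251 224] [508.3 320.2  57.1]    [259 215] [507.9 321.7  41.2]    [267 216] [509.1 326.3  39.3]    [361 216] [508.6 385.8  38. ]    [369 215] [506.8 390.1  41.4]    [377 221] [507.1 392.9  51.8]
wrist0 207.35620371482543 413
    [219 224] [241.7 517.3  56.5]    [227 217] [241.7 518.7  45.5]    [235 214] [243.2 521.7  39.6]    [243 216] [246.8 525.1  38.3]    [392 213] [288.5 610.5  36.4]    [400 216] [289.7 613.4  43.3]    [408 221] [291.  615.2  51.9]
w2 207.10997147713675 319
    [291 223] [541.  322.7  52.8]    [299 214] [540.4 326.5  37.5]    [307 216] [540.8 331.7  40.2]    [327 213] [540.4 344.4  35.5]    [335 217] [540.2 348.9  44.2]
w3 207.13430133585453 294
    [297 223] [540.4 326.   53.2]    [305 214] [539.5 330.2  39. ]    [313 216] [541.5 335.2  36.9]    [323 214] [539.5 341.5  38.9]    [331 221] [540.  345.8  51.1]
```

Consistent in four frames: the real tips are about 36 mm above the reported TCP. I'll use tip = TCP z + 36 from here, so the grasp target is a reported z of about 12.

Request:
apply_moves([
  [0,0,0,0],
  [0,0,0,0],
  [0,0,0,0],
  [0,0,0,0],
], hand=0.2)

```text
t: 4.03
position: [555.1, 333.9, 99.9]
eef_rot: [-0.0, 1.576, -0.003]
ft_force: [-0.1, -0.3, -0.5]
width: 0.414
```

Request:
apply_moves([
  [0.6,0,0,0],
  [0.5,0,0,0],
  [0,0,0,0],
])

```text
t: 4.4
position: [555.6, 334.2, 16.3]
eef_rot: [0.0, 1.574, -0.002]
ft_force: [0.1, -0.1, -0.1]
width: 0.601
```

```bash
python3 -c "
from h import *
v,_=rel([556.5,334.3,12]); print(v.round(3),read_state()['width'])"
```

```text
[0.058 0.002 0.012] 0.6009468602914825
```

Request:
apply_moves([
  [0.058,0.002,0.012,0],
  [0,0,0,0],
])

```text
t: 4.65
position: [557.8, 335.0, 14.2]
eef_rot: [0.001, 1.572, -0.002]
ft_force: [-0.9, 0.2, 0.4]
width: 0.6
```

Request:
apply_moves([
  [0,0,0,0],
  [0,0,0,0],
  [0,0,0,0],
  [0,0,0,0],
], hand=-1, squeeze=15)

```text
t: 5.15
position: [559.1, 335.6, 16.7]
eef_rot: [0.002, 1.568, -0.0]
ft_force: [-0.3, 0.9, -0.4]
width: 0.269
```

Request:
apply_moves([
  [0,0,0,0],
  [0,0,0,0],
])

```text
t: 5.4
position: [559.0, 335.5, 16.7]
eef_rot: [0.002, 1.568, -0.0]
ft_force: [0.2, -0.2, -0.2]
width: 0.27
```

Held: a width of 0.27 is 24.6 mm. Lift and carry toward the meter.

Request:
apply_moves([
  [-0.4,0,0,0],
  [-0.8,0,0,0],
  [-0.1,-0.8,0,0],
  [0,-0.82,0,0],
  [0,-0.82,0,0],
])

```text
t: 6.02
position: [559.0, 151.5, 116.6]
eef_rot: [-0.003, 1.567, 0.004]
ft_force: [1.1, 0.1, -0.1]
width: 0.266
```

Request:
apply_moves([
  [0,-0.4,0,0],
  [0,0,0,0],
  [0,0,0,0],
])

```text
t: 6.4
position: [559.0, 117.2, 117.0]
eef_rot: [0.001, 1.567, 0.0]
ft_force: [-0.1, -0.5, -1.2]
width: 0.265
```

```bash
python3 - <<'E'
from h import *
s=read_state(); print(s['t'],s['width'],s['position'],s['ft_force'])
c,p,d=snap('wrist','w4'); print(proj(c,[[537,73,50],[517,-57,100]]))
E
```

```text
6.4 0.265364037879602 [558.95187273 117.17566692 116.96814762] [-0.13039011 -0.52556822 -1.17223071]
[[268.99962038 177.76521686]
 [101.38830431 165.4794903 ]]
```

View pics/w4.png

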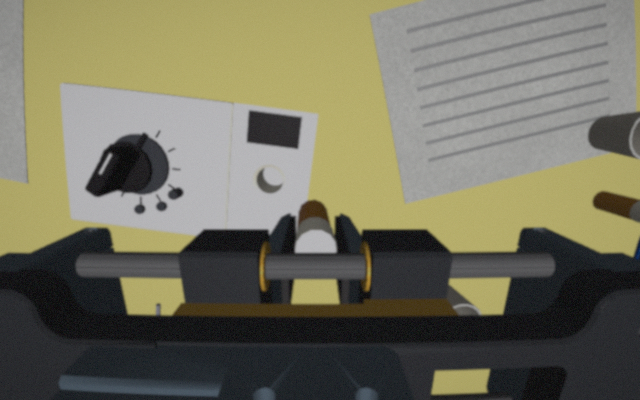

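The wrist view shows the well at (270,179), pins at (176,193), (162,206) and (140,209), and the dial at about (135,165). The vial is held upright at (315,230).

```bash
python3 - <<'E'
from h import *
c,p,d=load('w4')
uv,P=cloud(c,d,(240,155,300,205)); top=(P[:,2]>40)&(P[:,2]<60); print('topz',np.median(P[top][:,2]))
z0=np.median(P[top][:,2])
k=(P[:,2]<z0-2); Q=onplane(c,uv[k],50); 
k2=np.hypot(*(Q[:,:2]-[538,75]).T)<25; C,r=cv2.minEnclosingCircle(Q[k2][:,:2].astype(np.float32)); print('well',C,r,k2.sum(),Q[k2].mean(0))
# held vial
uv,P=cloud(c,d,(295,190,335,250)); k=(np.abs(P[:,0]-556)<16)&(np.abs(P[:,1]-117)<14)&(P[:,2]>85)&(P[:,2]<185)
V=P[k]
for a in range(90,180,8):
    j=(V[:,2]>=a)&(V[:,2]<a+8); 
    if j.sum()>3: print(a,j.sum(),V[j].min(0).round(1),V[j].max(0).round(1))
# dial area heights
uv,P=cloud(c,d,(70,110,200,230))
for u,v in((176,193),(162,206),(140,209)):
    j=(np.hypot(uv[:,0]-u,uv[:,1]-v)<9)&(P[:,2]>z0+2.5); print('pin',(u,v),j.sum(),P[j].mean(0).round(1),P[j][:,2].max().round(1), np.percentile(P[j][:,2],80).round(1))
    print(onplane(c,[(u,v)],50).round(1))
k=P[:,2]>95; print('bar top',P[k].mean(0),P[k][:,2].max(), np.median(P[k][:,2]))
X=P[k][:,:2]-P[k][:,:2].mean(0); w,E=np.linalg.eigh(X.T@X); print(E[:,1], (X@E).min(0),(X@E).max(0))
E
```

```text
topz 49.52150985469365
well (537.91357421875, 75.2962646484375) 18.10839080810547 609 [538.98951747  72.92133954  50.        ]
98 29 [545.  104.6 101.8] [554.7 126.7 105.8]
106 73 [544.9 104.7 106.1] [554.6 127.2 113.9]
114 80 [544.9 105.3 114.1] [553.9 127.7 121.9]
122 91 [544.9 105.  122.3] [555.4 128.  129.9]
130 101 [544.9 105.4 130.2] [554.7 127.8 137.8]
138 108 [544.7 105.9 138. ] [554.4 128.3 145.9]
146 103 [544.2 105.6 146.1] [553.7 130.6 154. ]
154 187 [542.5 105.6 154. ] [557.1 130.6 161.7]
162 170 [544.4 106.1 162. ] [555.2 129.9 170. ]
170 714 [544.3 106.6 170. ] [557.5 129.6 174.2]
pin (176, 193) 133 [549.9 -18.   60.9] 64.8 63.6
[[552.4 -22.5  50. ]]
pin (162, 206) 72 [564.8 -37.8  54.3] 56.0 55.0
[[566.1 -39.   50. ]]
pin (140, 209) 75 [568.  -61.5  54.3] 55.6 55.0
[[569.4 -63.   50. ]]
bar top [521.71080999 -46.46728281 111.36605945] 237.35672530649683 103.5520582629529
[-0.13559368  0.99076453] [-18.76106076 -27.86419818] [19.07722003 91.30621314]
```

The tall pin is the first one, 14 mm high at about (550,-18). It sits at the third click, to be confirmed by angle. Now I refine the well centre.

```bash
python3 - <<'E'
from h import *
c,p,d=load('w4')
uv,P=cloud(c,d,(240,155,300,205))
for th in (47.5,46,43):
    m=np.zeros(d.shape,np.uint8); k=P[:,2]<th; m[uv[k][:,1],uv[k][:,0]]=1; m=cv2.morphologyEx(m,cv2.MORPH_OPEN,np.ones((3,3),np.uint8))
    n,l,st,ce=cv2.connectedComponentsWithStats(m); i=1+np.argmax([0 if st[q,0]+st[q,2]>298 else st[q,4] for q in range(1,n)])
    cn=max(cv2.findContours((l==i).astype(np.uint8),0,1)[0],key=len).reshape(-1,2)
    Q=onplane(c,cn,50)[:,:2]; A=np.c_[2*Q,np.ones(len(Q))]; s=np.linalg.lstsq(A,(Q**2).sum(1),rcond=None)[0]; print(th,st[i],s[:2],np.sqrt(s[2]+s[:2]@s[:2]),cv2.minEnclosingCircle(Q.astype(np.float32)))
g=cv2.cvtColor(p,cv2.COLOR_RGB2GRAY)[155:205,240:300]; _,b=cv2.threshold(g,0,255,cv2.THRESH_OTSU); 
c2,p2,d2=load('top0')
# top camera meter rect by white colour
h=cv2.cvtColor(p,cv2.COLOR_RGB2HSV)
u_,P_=cloud(c,d,(50,70,330,240)); k=(np.abs(P_[:,2]-49.5)<2.5)&(P_[:,0]<620)&(P_[:,1]<110); r=cv2.minAreaRect(P_[k][:,:2].astype(np.float32)); print(r)
u_,P_=cloud(c2,d2,(300,195,400,265)); k=(np.abs(P_[:,2]-50)<6); r=cv2.minAreaRect(P_[k][:,:2].astype(np.float32)); print(r)
E
```

```text
47.5 [256 167  27  26 585] [538.98604702  72.88256682] 13.228668797021273 ((538.9524536132812, 72.90067291259766), 14.2700777053833)
46 [257 167  26  26 533] [538.96390798  73.06472244] 12.620742545184301 ((539.0651245117188, 72.8070297241211), 13.2235689163208)
43 [257 167  26  25 512] [538.5790884   73.34349668] 12.34679816779791 ((538.6129760742188, 73.24333953857422), 12.973033905029297)
((528.462646484375, -12.099578857421875), (249.2918243408203, 140.01382446289062), 82.63912200927734)
((529.3419799804688, -12.513702392578125), (250.42169189453125, 141.1121826171875), 82.46650695800781)
```

The two estimates agree: (539.0, 72.9) from the hole and (539.3, 72.2) from the meter outline. Target TCP xy is (541.2, 73.6).

```bash
python3 -c "
from h import *
v,_=rel([541.2,73.6,80]); print(v.round(3))"
```

```text
[ 0.491 -0.583 -0.238]
```

Request:
apply_moves([
  [0,-0.58,-0.238,0],
  [0.4,0,0,0],
  [0,0,0,0],
])

```text
t: 6.82
position: [541.5, 76.0, 86.5]
eef_rot: [-0.003, 1.566, 0.004]
ft_force: [-0.7, 0.7, -0.7]
width: 0.268
```

```bash
python3 -c "
from h import *
v,R=rel([541.2,73.6,70]); print(v.round(3),read_state()['position']);print(R.round(3))"
```

```text
[ 0.22  -0.033 -0.006] [541.54042005  76.03449441  86.51052787]
[[ 0.005 -0.005  1.   ]
 [ 0.001  1.     0.005]
 [-1.     0.001  0.005]]
```

Request:
apply_moves([
  [0.15,-0.03,-0.005,0],
  [0,0,0,0],
])

```text
t: 7.08
position: [542.2, 75.0, 75.8]
eef_rot: [-0.004, 1.564, 0.006]
ft_force: [0.2, -0.2, -0.7]
width: 0.271
```

```bash
python3 - <<'E'
from h import *
s=read_state(); print(s['position'])
c,p,d=snap('wrist','w5'); x,y,_=s['position']
uv,P=cloud(c,d,(290,160,340,250)); k=(np.abs(P[:,0]-x+2)<16)&(np.abs(P[:,1]-y)<14)&(P[:,2]>54)&(P[:,2]<115); V=P[k]
for a in range(52,110,8):
    j=(V[:,2]>=a)&(V[:,2]<a+8)
    if j.sum()>3: print(a,j.sum(),V[j].min(0).round(1),V[j].max(0).round(1))
v,_=rel([541.2,73.6,30]); print(v.round(3))
# visible chamfer/hole bits
uv,P=cloud(c,d,(270,150,350,215)); k=(P[:,2]<47)&(np.hypot(P[:,0]-539,P[:,1]-73)<22); Q=onplane(c,uv[k],50); print(k.sum(), Q.min(0),Q.max(0))
E
```

```text
[542.15011551  75.02953829  75.77891989]
60 59 [528.2  62.4  60.4] [538.1  84.6  68. ]
68 77 [527.9  62.8  68.1] [537.5  85.   76. ]
76 81 [527.8  63.5  76.1] [536.9  85.4  83.9]
84 95 [528.  63.  84.] [538.6  85.8  92. ]
92 103 [527.7  63.3  92.1] [538.   86.1 100. ]
100 86 [527.9  63.9 100.1] [537.1  85.7 107.7]
108 148 [525.3  61.6 108.1] [536.5  88.9 115. ]
[ 0.617 -0.021 -0.024]
239 [525.03723337  58.23693115  50.        ] [544.82163561  85.91732346  50.        ]
```

Request:
apply_moves([
  [0.05,-0.012,-0.016,0],
  [0.06,0,0,0],
])

```text
t: 7.38
position: [542.2, 74.5, 68.6]
eef_rot: [-0.005, 1.561, 0.006]
ft_force: [-0.1, 0.3, 0.1]
width: 0.268
```

```bash
python3 -c "
from h import *
v,_=rel([541.15,74.1,25]); print(v.round(3))"
```

```text
[ 0.581 -0.006 -0.02 ]
```

Request:
apply_moves([
  [0.1,-0.004,-0.02,0],
  [0.08,0,-0.006,0],
])

```text
t: 7.62
position: [540.4, 74.1, 54.3]
eef_rot: [-0.004, 1.561, 0.006]
ft_force: [0.2, -0.2, -0.7]
width: 0.269
```

```bash
python3 -c "
from h import *
v,_=rel([541.15,74.1,25]); print(v.round(3))"
```

```text
[ 0.391 -0.001  0.006]
```

Request:
apply_moves([
  [0.1,0,0.005,0],
  [0.1,0,0,0],
])

```text
t: 7.88
position: [541.0, 74.1, 38.2]
eef_rot: [-0.005, 1.561, 0.006]
ft_force: [0.7, -1.3, 0.9]
width: 0.273
```

Request:
apply_moves([
  [0.08,0,0,0],
])

```text
t: 8.0
position: [541.2, 73.9, 31.7]
eef_rot: [-0.005, 1.561, 0.006]
ft_force: [1.1, -2.2, 1.0]
width: 0.271
```

Request:
apply_moves([
  [0.04,-0.006,-0.003,0],
])

```text
t: 8.12
position: [540.9, 73.5, 28.2]
eef_rot: [-0.005, 1.561, 0.006]
ft_force: [-0.1, -0.1, -0.5]
width: 0.269
```

Request:
apply_moves([
  [0.03,-0.004,-0.003,0],
])

```text
t: 8.25
position: [540.7, 73.2, 25.7]
eef_rot: [-0.005, 1.561, 0.006]
ft_force: [0.3, -0.1, -0.0]
width: 0.268
```

Request:
apply_moves([
  [0.02,0,0,0],
])

```text
t: 8.38
position: [540.9, 73.2, 24.3]
eef_rot: [-0.005, 1.561, 0.006]
ft_force: [0.1, -1.9, 15.6]
width: 0.266
```

Floor contact came at z 24.3, as predicted (24.5). Ease off and open.

Request:
apply_moves([
  [-0.006,0,0,0],
])

```text
t: 8.5
position: [541.0, 73.2, 24.8]
eef_rot: [-0.004, 1.561, 0.006]
ft_force: [1.1, -0.5, -0.5]
width: 0.27
```

Request:
apply_moves([
  [0,0,0,0],
  [0,0,0,0],
  [0,0,0,0],
], hand=0.2)

```text
t: 8.88
position: [540.8, 73.3, 25.0]
eef_rot: [-0.004, 1.561, 0.006]
ft_force: [-1.1, -0.5, 0.1]
width: 0.565
```

Request:
apply_moves([
  [-0.5,0,0,0],
  [-0.8,0,0,0],
  [-0.3,-0.3,-0.3,0],
  [0,0,0,0],
])

```text
t: 9.38
position: [516.6, 50.1, 148.0]
eef_rot: [-0.005, 1.562, 0.006]
ft_force: [0.4, 1.2, 0.4]
width: 0.599
```

```bash
python3 - <<'E'
from h import *
s=read_state(); print(s['t'],s['position'])
c,p,d=snap('wrist','w6')
uv=proj(c,[[539,73,80],[522.7,-56.7,100]]); print(uv)
a=uv[0].astype(int); q,P=cloud(c,d,(a[0]-30,a[1]-25,a[0]+30,a[1]+25)); k=(P[:,2]>76)&(P[:,2]<86); print('stopper top',np.median(P[k],0),cv2.minEnclosingCircle(P[k][:,:2].astype(np.float32)))
im=cv2.resize(p[60:260,40:400],None,fx=2.2,fy=2.2,interpolation=2); cv2.imwrite('pics/c6.png',im[:,:,::-1])
E
```

```text
9.375 [516.59318724  50.0971772  147.96418562]
[[335.50840147 219.60004679]
 [201.79220554 209.39501077]]
stopper top [538.2430727   72.19139251  79.70994305] ((538.8170776367188, 72.07089233398438), 12.522991180419922)
```

View pics/c6.png

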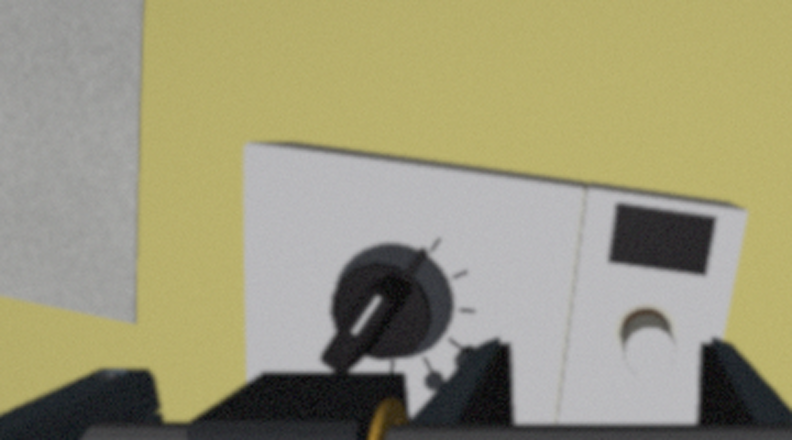

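The stopper top is at 79.7 (80 expected) and centred, so the vial is seated. Next, the dial: bar angle, pointer angle and pin angle.

```bash
python3 - <<'E'
from h import *
print(read_state()['joints'].round(3))
ax=np.array([522.7,-56.7])
for f in('w4','w6'):
    c,p,d=load(f); a=proj(c,[[*ax,100]])[0].astype(int); uv,P=cloud(c,d,(max(a[0]-70,0),max(a[1]-60,0),a[0]+70,a[1]+60))
    near=np.hypot(*(P[:,:2]-ax).T)<30; k=near&(P[:,2]>85)&(P[:,2]<112); t=near&(P[:,2]>99)&(P[:,2]<112)
    print(f,'top z pct',np.percentile(P[k][:,2],[5,50,95]).round(1), t.sum())
    r=cv2.minAreaRect(P[t][:,:2].astype(np.float32)); print('rect top',r)
    X=P[t][:,:2]-P[t][:,:2].mean(0); w,E=np.linalg.eigh(X.T@X); print('bar ang',np.degrees(np.arctan2(E[1,1],E[0,1])))
    rr=np.hypot(*(P[:,:2]-ax).T); 
    for lo,hi in((53,60),(60,68),(68,75)):
        s=(rr>27)&(rr<40)&(P[:,2]>lo)&(P[:,2]<hi)&(P[:,0]<ax[0]); 
        if s.sum(): m=P[s].mean(0); print('fin',lo,s.sum(),m.round(1),np.degrees(np.arctan2(m[1]-ax[1],m[0]-ax[0])).round(1))
    s=(rr>40)&(rr<54)&(P[:,2]>58)&(P[:,2]<66)
    if s.sum(): m=P[s].mean(0); print('pin',s.sum(),m.round(1),np.degrees(np.arctan2(m[1]-ax[1],m[0]-ax[0])).round(1))
    sk=(rr<30)&(P[:,2]>64)&(P[:,2]<80); print('skirt',np.median(P[sk][:,2]),cv2.minEnclosingCircle(P[sk][:,:2].astype(np.float32)))
E
```

```text
[-0.018  0.376  1.649  0.002  1.107 -1.597]
w4 top z pct [ 87.  102.8 104.8] 924
rect top ((522.6683349609375, -55.435462951660156), (14.641448974609375, 44.496150970458984), 52.624305725097656)
bar ang 142.65406668825005
fin 53 144 [504.5 -42.   53.9] 141.2
fin 60 1 [494.9 -32.7  67.9] 139.2
fin 68 97 [496.9 -35.7  72.2] 140.9
pin 30 [550.2 -22.1  63.5] 51.5
skirt 73.98541123384118 ((520.6548461914062, -52.82979965209961), 25.929338455200195)
w6 top z pct [ 88.9 103.5 105. ] 648
rect top ((522.1630249023438, -55.81575012207031), (14.142082214355469, 43.650352478027344), 52.386985778808594)
bar ang 142.44114608376793
fin 53 161 [503.5 -48.8  53.8] 157.7
fin 68 52 [496.8 -35.9  72.7] 141.2
pin 34 [548.5 -20.3  62.8] 54.7
skirt 73.98764019030898 ((520.4824829101562, -53.971031188964844), 26.525327682495117)
```

All consistent: bar at 142.5°, bar centre (522.4, -55.7), tall pin at about 53°. That is 90° clockwise, so exactly 3 clicks, and the bar top is at 103.5. I move over the dial, turn the jaw axis from 90° to 52.5°, and narrow the opening.

```bash
python3 -c "
from h import *
v,_=rel([522.4,-55.7,130]); print(v.round(3))"
```

```text
[ 0.231 -1.419  0.054]
```

Request:
apply_moves([
  [0,-0.7,0.05,0],
  [0,-0.7,0,0],
  [0,0,0,0.33],
  [0,0,0,0.33],
  [0,0,0,0.33],
], hand=-0.1, squeeze=35)

```text
t: 10.05
position: [523.6, -55.7, 142.8]
eef_rot: [0.394, 1.531, -0.387]
ft_force: [-0.7, -0.1, -0.7]
width: 0.451
```

Request:
apply_moves([
  [0,0,0,0.32],
  [0,0,0,0],
])

```text
t: 10.3
position: [523.8, -55.0, 140.7]
eef_rot: [0.523, 1.506, -0.515]
ft_force: [0.5, -0.7, 0.2]
width: 0.449
```

```bash
cat >> h.py <<'E'
def st(t):
    s=read_state(); v,R=rel(t,s); print('t',s['t'],s['position'].round(1),'yaw',np.degrees(np.arctan2(R[1,1],R[0,1])).round(1),'rel',v.round(3),'F',s['ft_force'].round(1),'M',s['torque'].round(2),'w',round(s['width'],3)); print(R[:,0].round(3))
E
python3 -c "
from h import *
st([522.4,-55.7,42])"
```

```text
t 10.3 [523.8 -55.  140.7] yaw 52.0 rel [ 1.316 -0.026 -0.009] F [ 0.5 -0.7  0.2] M [-0.   -0.01 -0.03] w 0.449
[ 0.003  0.004 -1.   ]
```

Request:
apply_moves([
  [0.5,-0.02,-0.005,0],
  [0.4,0,0,0],
  [0.2,0,0,0],
  [0,0,0,0],
])

```text
t: 10.8
position: [523.8, -54.6, 54.1]
eef_rot: [0.509, 1.51, -0.501]
ft_force: [-0.3, 0.6, 0.4]
width: 0.451
```

```bash
python3 -c "
from h import *
st([522.4,-55.7,42])
c,p,d=snap('wrist','w7'); uv,P=cloud(c,d,(200,150,420,260)); ax=np.array([522.4,-55.7]); near=np.hypot(*(P[:,:2]-ax).T)<28
k=near&(P[:,2]>98)&(P[:,2]<108)&(np.hypot(*(P[:,:2]-ax).T)<26); print(k.sum(),cv2.minAreaRect(P[k][:,:2].astype(np.float32)),np.median(P[k],0))
"
```

```text
t 10.8 [523.8 -54.6  54.1] yaw 53.0 rel [ 0.161 -0.024 -0.006] F [-0.3  0.6  0.4] M [ 0.03  0.   -0.01] w 0.451
[ 0.002  0.004 -1.   ]
1034 ((516.43212890625, -49.31108474731445), (42.62104034423828, 26.180828094482422), 54.39337921142578) [513.71744363 -50.00541867 103.88412475]
```

Request:
apply_moves([
  [0.12,-0.024,-0.006,0],
  [0.03,0,0,0],
  [0,0,0,0],
])

```text
t: 11.22
position: [523.7, -56.0, 44.0]
eef_rot: [0.507, 1.508, -0.499]
ft_force: [-0.1, -0.6, 0.6]
width: 0.45
```

```bash
python3 -c "
from h import *
st([522.4,-55.7,42])
c,p,d=snap('wrist','w7b'); cv2.imwrite('pics/c7.png',cv2.resize(p[130:290,200:440],(720,480),interpolation=2)[:,:,::-1])
"
```

```text
t 11.225 [523.7 -56.   44. ] yaw 53.2 rel [ 0.026 -0.008 -0.017] F [-0.1 -0.6  0.6] M [ 0.   -0.02 -0.01] w 0.45
[ 0.005  0.004 -1.   ]
```

View pics/c7.png

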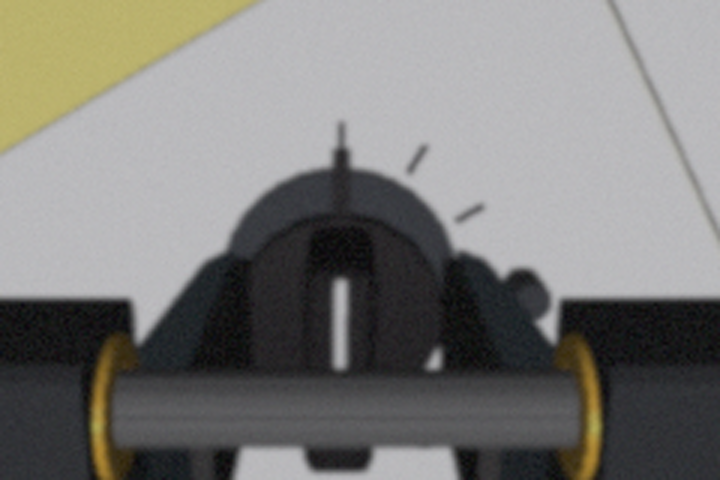

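The bar is centred between the fingers with the pointer at its tick. Two bare ticks come before the tall pin, so it is at the third click. Close.

Request:
apply_moves([
  [0,0,0,0],
  [0,0,0,0],
  [0,0,0,0],
  [0,0,0,0],
], hand=-1, squeeze=35)

```text
t: 11.78
position: [523.5, -56.8, 44.6]
eef_rot: [0.506, 1.507, -0.5]
ft_force: [-1.7, -5.8, -0.1]
width: 0.152
```

```bash
python3 -c "
from h import *
st([522.4,-55.7,42])"
```

```text
t 11.775 [523.5 -56.8  44.6] yaw 53.2 rel [ 0.034  0.003 -0.02 ] F [-1.7 -5.8 -0.1] M [-1.18  0.42 -0.03] w 0.152
[ 0.005  0.002 -1.   ]
```

Request:
apply_moves([
  [0.025,-0.008,0,0],
])

```text
t: 11.9
position: [523.2, -57.4, 42.8]
eef_rot: [0.506, 1.507, -0.5]
ft_force: [0.6, 3.3, 0.5]
width: 0.154
```

Request:
apply_moves([
  [0.02,0,0,0],
])

```text
t: 12.02
position: [523.2, -57.3, 41.2]
eef_rot: [0.506, 1.507, -0.5]
ft_force: [0.4, 0.3, 0.9]
width: 0.157
```

Request:
apply_moves([
  [0.01,0,0,0],
])

```text
t: 12.15
position: [523.2, -57.2, 40.4]
eef_rot: [0.506, 1.507, -0.499]
ft_force: [0.3, -0.7, 1.2]
width: 0.15
```

Still in the loose play (about 1 N).

Request:
apply_moves([
  [0.012,0,0,0],
])

```text
t: 12.28
position: [523.2, -57.3, 39.5]
eef_rot: [0.506, 1.507, -0.499]
ft_force: [-0.6, -0.9, 4.7]
width: 0.152
```

Request:
apply_moves([
  [0.012,0,0,0],
])

```text
t: 12.4
position: [523.3, -57.3, 38.7]
eef_rot: [0.506, 1.507, -0.499]
ft_force: [-1.9, 0.2, 5.6]
width: 0.15
```

Request:
apply_moves([
  [0.01,0,0,0],
])

```text
t: 12.52
position: [523.3, -57.3, 38.1]
eef_rot: [0.506, 1.507, -0.499]
ft_force: [-2.0, 0.5, 7.9]
width: 0.15
```

Request:
apply_moves([
  [0.012,0,0,0],
])

```text
t: 12.65
position: [523.3, -57.3, 37.4]
eef_rot: [0.506, 1.507, -0.499]
ft_force: [-1.7, 0.1, 9.2]
width: 0.15
```

Request:
apply_moves([
  [0.012,0,0,0],
])

```text
t: 12.78
position: [523.3, -57.3, 36.7]
eef_rot: [0.506, 1.507, -0.499]
ft_force: [-2.4, -0.1, 10.6]
width: 0.147
```

Request:
apply_moves([
  [0,0,0,0],
])

```text
t: 12.9
position: [523.3, -57.3, 37.0]
eef_rot: [0.505, 1.507, -0.499]
ft_force: [-1.9, 0.6, 9.5]
width: 0.149
```

Request:
apply_moves([
  [0.015,0,0,0],
])

```text
t: 13.02
position: [523.3, -57.3, 36.2]
eef_rot: [0.505, 1.506, -0.499]
ft_force: [-3.5, 0.0, 11.2]
width: 0.149
```

Request:
apply_moves([
  [0.006,0,0,0.1],
])

```text
t: 13.15
position: [523.4, -57.3, 36.1]
eef_rot: [0.545, 1.496, -0.539]
ft_force: [-3.0, 1.3, 10.4]
width: 0.15
```

Request:
apply_moves([
  [0.005,0,0,0.2],
])

```text
t: 13.28
position: [523.4, -57.3, 36.0]
eef_rot: [0.624, 1.474, -0.617]
ft_force: [-3.5, -0.6, 11.4]
width: 0.149
```

```bash
python3 -c "
from h import *
st([522.4,-55.7,36])"
```

```text
t 13.275 [523.4 -57.3  36. ] yaw 44.5 rel [ 0.001  0.005 -0.024] F [-3.5 -0.6 11.4] M [-0.06  0.78  0.08] w 0.149
[ 0.007  0.002 -1.   ]
```

Request:
apply_moves([
  [0.005,0,0,0.3],
  [0.005,0,0,0.3],
])

```text
t: 13.52
position: [523.4, -57.3, 36.0]
eef_rot: [0.862, 1.389, -0.854]
ft_force: [-3.1, 0.0, 11.7]
width: 0.15
```

```bash
python3 -c "
from h import *
st([522.4,-55.7,36])"
```

```text
t 13.525 [523.4 -57.3  36. ] yaw 26.8 rel [ 0.    -0.003 -0.025] F [-3.1  0.  11.7] M [-0.01  0.69 -0.02] w 0.15
[ 0.007  0.001 -1.   ]
```

Request:
apply_moves([
  [0.004,0,0,0.3],
  [0.005,0,0,0.3],
])

```text
t: 13.78
position: [523.5, -57.3, 36.1]
eef_rot: [1.097, 1.274, -1.087]
ft_force: [-2.6, -0.1, 10.9]
width: 0.152
```

Request:
apply_moves([
  [0.004,0,0,0.3],
  [0.005,0,0,0.3],
])

```text
t: 14.02
position: [523.6, -57.4, 36.2]
eef_rot: [1.325, 1.128, -1.314]
ft_force: [-2.4, -1.2, 10.6]
width: 0.152
```

```bash
python3 -c "
from h import *
st([522.4,-55.7,36])"
```

```text
t 14.025 [523.6 -57.4  36.2] yaw -8.7 rel [ 0.002 -0.019 -0.019] F [-2.4 -1.2 10.6] M [-0.03  0.71  0.05] w 0.152
[ 0.008  0.001 -1.   ]
```

Request:
apply_moves([
  [0.007,0,0,0.3],
  [0.005,0,0,0.3],
])

```text
t: 14.28
position: [523.6, -57.4, 36.0]
eef_rot: [1.547, 0.949, -1.533]
ft_force: [-2.5, -1.2, 12.0]
width: 0.151
```

Request:
apply_moves([
  [0.005,0,0,0.3],
])

```text
t: 14.4
position: [523.7, -57.5, 36.0]
eef_rot: [1.654, 0.847, -1.639]
ft_force: [-1.7, -0.2, 10.7]
width: 0.156
```

```bash
python3 -c "
from h import *
st([522.4,-55.7,36])
c,p,d=snap('wrist','w8'); cv2.imwrite('pics/c8.png',cv2.resize(p[130:290,200:440],(720,480),interpolation=2)[:,:,::-1])
"
```

```text
t 14.4 [523.7 -57.5  36. ] yaw -35.3 rel [ 0.    -0.027 -0.01 ] F [-1.7 -0.2 10.7] M [-0.19  0.82  0.01] w 0.156
[ 0.009  0.    -1.   ]
```

View pics/c8.png

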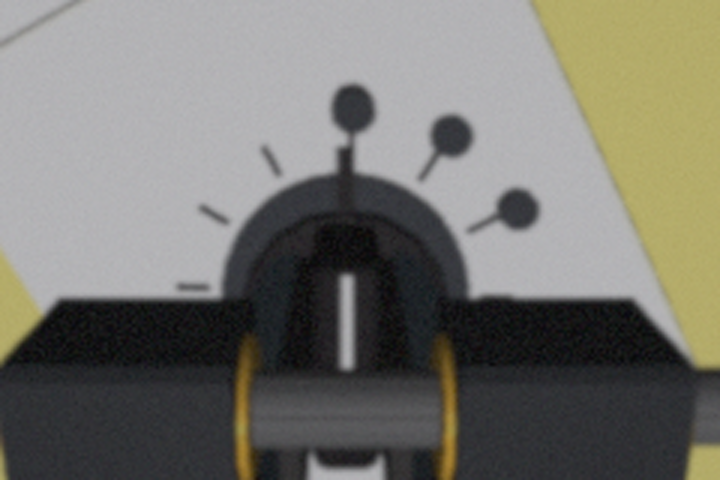

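The pointer is at the tall pin. A last 1.7° of turn, let the dial rise under control, then release.

Request:
apply_moves([
  [0.004,0,0,0.06],
  [-0.02,0,0,0],
  [-0.02,0,0,0],
  [-0.015,0,0,0],
])

```text
t: 14.95
position: [523.5, -57.5, 40.7]
eef_rot: [1.681, 0.818, -1.666]
ft_force: [1.3, 0.2, -1.6]
width: 0.153
```

Request:
apply_moves([
  [0,0,0,0],
  [0,0,0,0],
  [0,0,0,0],
  [0,0,0,0],
], hand=-0.2)

```text
t: 15.45
position: [523.6, -57.4, 40.4]
eef_rot: [1.681, 0.818, -1.666]
ft_force: [-0.1, -0.7, 0.9]
width: 0.402
```

```bash
python3 -c "
from h import *
st([522.4,-55.7,36])"
```

```text
t 15.45 [523.6 -57.4  40.4] yaw -37.7 rel [ 0.059 -0.027 -0.008] F [-0.1 -0.7  0.9] M [-0.08  0.09  0.01] w 0.402
[ 0.009 -0.    -1.   ]
```

Request:
apply_moves([
  [-0.3,0,0,0],
  [-0.7,0,0,0],
  [-0.8,0,0,0],
  [-0.5,0,-0.7,0],
  [0,0,-0.7,0],
])

```text
t: 16.08
position: [585.0, 23.8, 217.7]
eef_rot: [1.684, 0.816, -1.67]
ft_force: [0.4, -0.9, -0.2]
width: 0.403
```

```bash
python3 - <<'E'
from h import *
st([522.4,-55.7,36])
ax=np.array([522.4,-56.3])
ct,pt,dt=snap('top','t9'); c,p,d=snap('wrist','w9')
for n,c_,d_ in(('wrist',c,d),('top',ct,dt)):
    a=proj(c_,[[*ax,100]])[0].astype(int); b=proj(c_,[[539,73,80]])[0].astype(int); print(n,a,b)
    if not(30<a[0]<610 and 30<a[1]<380): continue
    uv,P=cloud(c_,d_,(max(a[0]-70,0),max(a[1]-60,0),min(640,a[0]+70),min(a[1]+60,400))); t=(np.hypot(*(P[:,:2]-ax).T)<28)&(P[:,2]>95)&(P[:,2]<112)
    if t.sum()>5: print('bar',np.median(P[t][:,2]),cv2.minAreaRect(P[t][:,:2].astype(np.float32)))
    uv,P=cloud(c_,d_,(max(b[0]-20,0),max(b[1]-20,0),min(640,b[0]+20),min(b[1]+20,400))); t=(np.hypot(*(P[:,:2]-[539,73]).T)<20)&(P[:,2]>70)&(P[:,2]<90)
    if t.sum()>5: print('stopper',np.median(P[t],0))
z0,p0,d0=load('top0'); D=cv2.absdiff(p0,pt).max(2)>60; n,l,s,ce=cv2.connectedComponentsWithStats(D.astype(np.uint8)); print([(s[i].tolist()) for i in range(1,n) if s[i,4]>15])
im=np.zeros((400,800,3),np.uint8); im[:]=cv2.resize(p[100:300],None,fx=1.25,fy=2)[:400] if 0 else 0
im=np.vstack([cv2.resize(p[60:280],(800,275)),cv2.resize(pt[130:280,130:520],(800,308),interpolation=2)]); cv2.imwrite('pics/c9.png',im[:,:,::-1])
E
```

```text
t 16.075 [585.   23.8 217.7] yaw -37.9 rel [ 2.415 -0.02   1.363] F [ 0.4 -0.9 -0.2] M [-0.06  0.08 -0.02] w 0.403
[ 0.008  0.001 -1.   ]
wrist [315 271] [262 182]
bar 99.94733164529077 ((512.6906127929688, -68.57496643066406), (11.611526489257812, 11.7760009765625), 51.813377380371094)
stopper [540.60934551  72.90311334  79.50568899]
top [365 229] [326 224]
bar 100.184784300209 ((530.0439453125, -44.54538345336914), (10.17037582397461, 15.55899715423584), 86.82398223876953)
stopper [533.8732065   73.88987699  79.48911324]
[[325, 157, 12, 10, 38], [216, 156, 175, 244, 4411], [372, 156, 6, 22, 56], [309, 159, 6, 37, 127], [377, 164, 7, 36, 108], [322, 170, 3, 20, 24], [325, 170, 10, 3, 19], [251, 218, 6, 7, 26], [366, 222, 12, 10, 51], [368, 229, 5, 10, 36], [358, 254, 9, 9, 21], [70, 271, 187, 129, 6137], [128, 354, 17, 28, 110], [120, 366, 9, 17, 82], [387, 393, 4, 7, 23]]
```

View pics/c9.png

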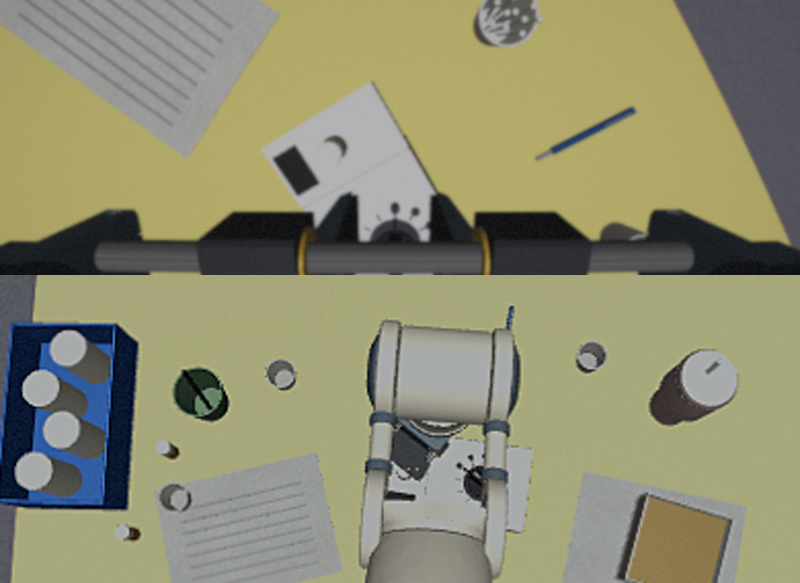

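The cup_a/b/c, green cup, tumbler, tub and pen look untouched, and the stopper top is at 79.5. I'll back off further for a clear measurement of the dial.

Request:
apply_moves([
  [0,0,-0.6,0],
  [0,0.5,-0.5,0],
  [0,0,0,0],
])

```text
t: 16.55
position: [666.8, 70.3, 214.6]
eef_rot: [1.678, 0.823, -1.671]
ft_force: [-0.8, -0.3, -0.6]
width: 0.399
```

```bash
python3 - <<'E'
from h import *
st([522.4,-55.7,36]); ax=np.array([522.4,-56.2])
c,p,d=snap('wrist','w10'); a=proj(c,[[*ax,90]])[0].astype(int); print(a)
uv,P=cloud(c,d,(a[0]-70,a[1]-60,a[0]+70,a[1]+60)); rr=np.hypot(*(P[:,:2]-ax).T); t=(rr<28)&(P[:,2]>95)&(P[:,2]<112)
print('bar',t.sum(),np.percentile(P[t][:,2],[50,90]),cv2.minAreaRect(P[t][:,:2].astype(np.float32)))
f=lambda s,n: print(n,s.sum(),P[s].mean(0).round(1),np.degrees(np.arctan2(*(P[s].mean(0)[[1,0]]-ax[::-1]))).round(1)) if s.sum() else print(n,0)
f((rr>27)&(rr<39)&(P[:,2]>62)&(P[:,2]<78),'fin'); f((rr>41)&(rr<54)&(P[:,2]>58)&(P[:,2]<66),'pin')
sk=(rr<25)&(P[:,2]>60)&(P[:,2]<76); print('skirt z',np.median(P[sk][:,2]))
x,y=max(a[0]-130,0),max(a[1]-90,0); cv2.imwrite('pics/c10.png',cv2.resize(p[y:y+180,x:x+260],(780,540),interpolation=2)[:,:,::-1])
E
```

```text
t 16.55 [666.8  70.3 214.6] yaw -37.7 rel [ 2.371 -0.503  2.515] F [-0.8 -0.3 -0.6] M [-0.1   0.07  0.03] w 0.399
[ 0.004  0.002 -1.   ]
[288 321]Traceback (most recent call last):
  File "<stdin>", line 5, in <module>
    return _quantile_unchecked(
        a, q, axis, out, overwrite_input, method, keepdims, weights)
    return _ureduce(a,
                    func=_quantile_ureduce_func,
    ...<5 lines>...
                    overwrite_input=overwrite_input,
                    method=method)
    r = func(a, **kwargs)
    result = _quantile(arr,
                       quantiles=q,
    ...<2 lines>...
                       out=out,
                       weights=wgt)
    slices_having_nans = np.isnan(arr[-1, ...])
                                  ~~~^^^^^^^^^
IndexError: index -1 is out of bounds for axis 0 with size 0
```

The camera looks toward tool -z, so the dial has to lie on that side. Moving to +z past it.

Request:
apply_moves([
  [0,0,0.75,0],
  [0,-0.25,0.75,0],
  [0,-0.25,0.75,0],
  [0,0,0.75,0],
  [0,0,0.3,0],
])

```text
t: 17.23
position: [473.4, -106.4, 212.5]
eef_rot: [1.675, 0.826, -1.674]
ft_force: [0.8, -0.0, 0.9]
width: 0.4
```

```bash
python3 - <<'E'
from h import *
st([522.4,-55.7,36]); ax=np.array([522.4,-56.2])
c,p,d=snap('wrist','w11'); a=proj(c,[[*ax,90]])[0].astype(int); print(a)
x,y=max(a[0]-130,0),max(a[1]-90,0); cv2.imwrite('pics/c11.png',cv2.resize(p[y:y+180,x:x+260],(780,540),interpolation=2)[:,:,::-1])
uv,P=cloud(c,d,(max(a[0]-70,0),max(a[1]-60,0),a[0]+70,a[1]+60)); rr=np.hypot(*(P[:,:2]-ax).T); t=(rr<28)&(P[:,2]>95)&(P[:,2]<112)
print('bar',t.sum(),np.median(P[t][:,2]),cv2.minAreaRect(P[t][:,:2].astype(np.float32)))
f=lambda s,n: print(n,s.sum(),P[s].mean(0).round(1),np.degrees(np.arctan2(*(P[s].mean(0)[[1,0]]-ax[::-1]))).round(1)) if s.sum() else print(n,0)
f((rr>27)&(rr<39)&(P[:,2]>66)&(P[:,2]<78),'fin'); f((rr>41)&(rr<54)&(P[:,2]>58)&(P[:,2]<66),'pin')
sk=(rr<25)&(P[:,2]>60)&(P[:,2]<76); print('skirt z',np.median(P[sk][:,2]))
E
```

```text
t 17.225 [ 473.4 -106.4  212.5] yaw -37.6 rel [ 2.354  0.108 -0.931] F [ 0.8 -0.   0.9] M [-0.05  0.09  0.04] w 0.4
[-0.     0.002 -1.   ]
[323 128]
bar 485 99.99045671583588 ((522.1204223632812, -55.969566345214844), (42.5360221862793, 13.613869667053223), 52.970191955566406)
fin 30 [542.5 -30.4  69.5] 52.1
pin 58 [550.2 -19.9  63.3] 52.5
skirt z 70.15794752238185
```

View pics/c11.png

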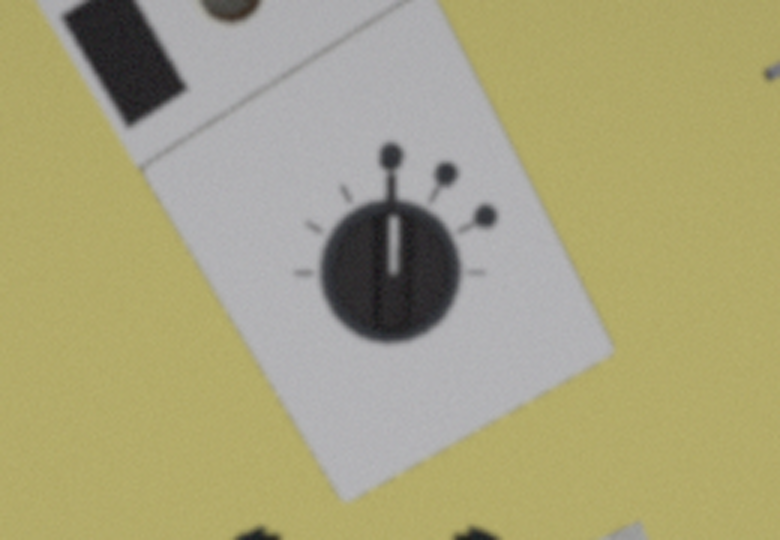

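The pointer is at 52.1° and the tall pin at 52.5°. The bar top is at 100, which is the loose play taken up with the spring released. Handing in.

```bash
python3 -c "
from workcell import *
print(sign_off())"
```

```text
the job is handed in; nothing more can be done
None
```

The vial is seated in the well and the dial was turned three clicks clockwise to the tall pin. The job was handed in at about 17 s; `sign_off` gives no verdict.

**Vial:** I took the one farthest to the robot's right. It went down to the well floor with a brief contact of about 16 N. The stopper top was last measured 79.5–79.7 mm above the table, where 80 is expected.

**Dial:** I pressed it to about 10–12 N, turned it, let it rise under control and released it. At the last look the pointer was at 52.1° and the tall pin at 52.5°. The bar top is about 3.5 mm lower than at the start. I put that down to the loose play staying taken up, since the gripper showed no upward spring force when it let go. I did not test the lock itself.

**Surroundings:** The last top view showed the cups, tub, tumbler and spare vials where they were. The arm hid part of the table in that view, including most of the pen and the swab cup, but the wrist camera showed both in place.

**What failed or disagreed:**
- **Grasp:** The first grasp closed on nothing, just above the stopper. The finger tips are really about 36 mm above the reported tool point; I corrected for that, and the vial had not moved.
- **Viewing move:** One move to get a clear view of the dial went the wrong way, and the check script on that picture failed. I redid it from the other side.

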